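# Pump up the vacuum plate and press the prism into its corner stops

### The arm

A 6-joint arm with a two-finger parallel gripper is mounted at the origin on the work surface. World frame = base frame: x ahead of the robot, y to its left, z up, the work surface at z = 0. Lengths are in mm, angles in rad, forces in N, time in s.
With the tool pointing down it reaches from about 275 to 1000 mm from the base axis. Payload 8.4 kg.
Tool frame: the origin (TCP) lies between the finger pads; the fingertips stand 22 mm ahead of it and the grasp point (between the pads) lies 3 mm ahead of it (r.nose_length is the z of the fingertips in the tool frame, in mm); z points along the fingers, y is the line along which they close (so a half turn about z gives the same grasp; the last joint's range is limited). The gripper opens to 85 mm and grips with 20 to 120 N. Pads are 22 mm wide; open, the fingers measure 114 mm over their backs; the gripper's body (76 mm by 85 mm) begins 54 mm behind the grasp point. The pads swing forward as they close: fully open they stand 13 mm farther back than shut.
Start: joints at [1.321, 0.353, 1.633, -0, 1.155, -0.002], TCP at [153.293, 605.912, 253.281] pointing down, gripper open.
Joint ranges: [-2.63, 2.63], [-0.92, 2.1], [0.06, 2.66], [-1.3, 4.44], [0, 2.69], [-3.02, 3.02]. Speed limits (rad/s): [2.22, 2.22, 2.79, 3.14, 3.14, 3.14].

### API

Orientations are given as [roll, pitch, yaw] about the fixed x, y, z axes, in that order (R = Rz(yaw) Ry(pitch) Rx(roll)).
In Python, from rig import r, cams gives the robot as it stands.
- The arm moves only by the shell command python3 -m handwheel 'ROWS' [FORCE]. ROWS is rows parted by semicolons, their numbers by spaces, 1 to 5 of them, each of 7 numbers: a rotation vector rx, ry, rz in rad, then dx, dy, dz in mm, then the opening from 0.0 (shut) to 1.0 (fully open); each row shifts and turns the commanded pose from where the row before left it, along the tool's axes as they then stand; what a row does not reach is not made up. A row lasts 1/12 s, in which the tool goes at most 41.7 mm and 0.125 rad, less where a joint would pass 70% of its speed; a pose out of reach is approached as far as the arm can. The fingers move at their own pace and stop on an object; FORCE is the grip in N (left out, the last holds). Time passes only in rows, so rows that do not move let the fingers close. It prints the time, the measured TCP pose, the force, the opening and the grip force at its end.
- r.sense(): the state, without advancing time (a new reading comes with each control period).
- cams.grab_frame(name): name is "scene" or "top" or "wrist"; returns the picture (480x640x3 uint8, red, green, blue); there is no depth.
- cams.camera_params(name): a dict with "fx", "fy", "cx", "cy" (pixels), "rvec" (rotation vector, rad) and "tvec" (3), from world to camera coordinates, as OpenCV has them. Camera axes: x right, y down, z forward; pixel columns grow to the right and rows downward; lengths in mm; the calibration is good to about 2 mm. The wrist camera is an equidistant fisheye: a pixel r from the principal point sees the ray r / f radians off the axis. A picture is of the moment at which its call begins: read the wrist's pose just before it. camera_params takes no time and is no camera call; for the wrist camera it gives the pose at the moment of the call.
- r.sign_off(): hands the job in; it is judged then, once.
The state is a dict: "clock": time; "qpos": joint angles; "qvel": joint speeds; "joint_efforts": joint torques, N m; "eef_pos": TCP position; "tcp_rot": TCP orientation; "contact_force": force on the tool from outside, world axes, zero at the start; "wrist_torque": the same for the moment, N m; "opening": opening from 0.0 (shut) to 1.0 (fully open); "grasp_force": force on a finger pad.
Only numpy, scipy, OpenCV 4.12 (cv2) and the standard library are available. Lean on these libraries where they do the work, as an engineer would, in place of code of your own. Each camera call takes 0.05 s, during which the arm holds its last target. There are 200 camera calls.

### The job

Charge the green vacuum plate by pumping the red sprung hand lever through three full strokes, each one down to the stop and all the way back up. Then lay the amber glass prism flat on the plate, one long side along the long brass stop and one end against the end brass stop, and press it firmly into that corner, touching both stops at once. Finish while still holding it pressed there, without letting go, and leave the other parts on the counter (focusing wheel, objective cell, hinge pin block, lens barrel in its clip) where they are.

Things in the scene. Friction and masses are not known exactly. Their poses are not given: they have to be found in the camera images.
- prism: Loose solid block of amber glass, 60 (its x) by 44 (its y) by 42 mm high, about 0.28 kg (varies), standing on the counter. Origin: centre of its underside; x runs along its 60 mm length, z up. Half a turn about z makes no difference.
- plate: Fixed green vacuum plate, 150 (its x) by 120 (its y) by 14 mm thick, lying on the counter. Origin: centre of its underside, z up; its flat top, with black suction pores, is 14 mm above that. It carries the two brass stops.
- corner (a point): The inner corner where the faces of the two stops would meet, on the plate's top surface (14 mm above the counter), axes as the plate's. The free area in front of both stops lies towards -x and +y of it: the seated prism's centre is at x -30, y +22 mm from it.
- long_stop: Fixed brass bar on the plate, 100 (x) by 12 (y) by 12 mm high; origin: centre of its underside, axes as the plate's. Its working face is the +y one (6 mm from its origin), which runs along x; the prism's 60 mm side goes against it. It is only 12 mm high, so fingers that hold the prism higher up pass over it.
- end_stop: Fixed brass bar on the plate, 12 (x) by 64 (y) by 12 mm high; origin: centre of its underside, axes as the plate's. Its working face is the -x one (6 mm from its origin), which runs along y; the prism's 44 mm end goes against it.
- pump: Fixed hand vacuum pump: grey base 120 (x) by 80 (y) by 14 mm thick (reaching from 50 mm to -x to 70 mm to +x of the origin), steel cylinder 48 mm across and pump rod (106 mm high) 40 mm to +x of the origin, two cheeks 115 mm high at the origin that carry the lever's pivot. Origin: under the pivot, on the counter; pivot 105 mm up, its pin along y. The lever points to the pump's -x.
- pump_lever (a joint): Angle of the pump's lever, rad: 0 at rest, fully raised (lever 0.35 rad above level), grows as the handle is pressed down, 0.70 at the lower stop. A spring pushes it back up by itself; pressing at the paddle takes about 3 N at the top and 8 N at the bottom. A full stroke goes below 0.10 and above 0.60.
- paddle (a point): Centre of the top face of the red paddle at the lever's end, 115 mm from the pivot; the paddle is 62 mm long (along the lever) by 34 mm wide by 14 mm thick. The point is about 151 mm above the counter at rest and drops about 79 mm in a full stroke, nearly straight down.
- wheel: Loose grey steel focusing wheel, 45 mm across and 24 mm high with its hub; origin: centre of its underside. Leave alone.
- cell: Loose blackened objective cell, a ring with a lens, 62 mm across, 22 mm high; origin: centre of its underside. Leave alone.
- hinge_block: Loose walnut block 60 by 35 by 30 mm with three steel pins standing 14 mm out of its top; origin: centre of its underside. Leave alone.
- barrel: Loose aluminium lens barrel, a tube 40 mm across and 95 mm high, upright in the spring clip of a wooden stand; origin: centre of its lower end, 20 mm above the counter. Leave alone.

How it is judged (in metres and radians):
On the way, in this order (a step that is already met when the one before it is completed fails the run):
1. pump lever pressed down to its stop, first stroke (value of joint pump_lever above 0.6 rad), for 0.05 s.
2. pump lever all the way up again, first stroke (value of joint pump_lever below 0.1 rad), for 0.05 s.
3. pump lever pressed down to its stop, second stroke (value of joint pump_lever above 0.6 rad), for 0.05 s.
4. pump lever all the way up again, second stroke (value of joint pump_lever below 0.1 rad), for 0.05 s.
5. pump lever pressed down to its stop, third stroke (value of joint pump_lever above 0.6 rad), for 0.05 s.
6. pump lever all the way up again, third stroke (value of joint pump_lever below 0.1 rad), for 0.05 s.
7. prism flat in the corner, pressed by the fingers against both stops (x of prism in the frame of corner between -0.033 and -0.027 m and y of prism in the frame of corner between 0.019 and 0.025 m and z of prism in the frame of corner between -0.003 and 0.003 m and angle between the x axis of prism and the x axis of corner, either way round below 0.06 rad and angle between prism's own z axis and vertical below 0.06 rad and contact force between prism and long_stop above 1.5 N and contact force between prism and end_stop above 1.5 N and contact force between the fingers and prism above 1.5 N), for 0.3 s.
At the end, for the whole second after the job is handed in: Prism flat in the corner: centre within 3 mm of seated along each axis, turned and tilted under 0.06 rad, at rest, over 1.5 N on each of the two stops and from the fingers, which still hold it. Wheel, cell, hinge block and barrel within 30 mm of their starts (all of step 7 and linear speed of prism below 0.01 m/s and distance of each of wheel, cell, hinge_block, barrel from where it was at the start of the episode below 0.03 m); the arm keeps its last pose, push and grip.
It fails at once if the focusing wheel is moved by more than 30 mm (distance of wheel from where it was at the start of the episode above 0.03 m).
It fails at once if the objective cell is moved by more than 30 mm (distance of cell from where it was at the start of the episode above 0.03 m).
It fails at once if the hinge pin block is moved by more than 30 mm (distance of hinge_block from where it was at the start of the episode above 0.03 m).
It fails at once if the lens barrel in its clip is moved by more than 30 mm (distance of barrel from where it was at the start of the episode above 0.03 m).
It also fails if it takes over 72 s, if anything falls off the work surface, if the arm or the gripper's body presses on something with over 40 N, if the wrist force passes 120 N, or if a joint passes its speed limit or range.

## Working session

There is one attempt and no reset: what is moved stays moved. The work goes in short steps, Python scripts to look and compute and a shell command to move; the robot and the scene stay as the last step left them, time stands still between calls to the robot, and variables do not carry over. Pictures are saved under pics/ and viewed, at most 10 in all, crops included, and the job is handed in when it is done.

```bash
ls; mkdir -p pics; python3 - <<'E'
from rig import r,cams
import cv2
for n in("scene","top"):
    cv2.imwrite(f"pics/{n}0.png",cams.grab_frame(n)[:,:,::-1]); print(n,cams.camera_params(n))
print(r.sense(), r.nose_length)
E
```

```text
pics
scene {'fx': 543.4462175269455, 'fy': 543.4462175269455, 'cx': 326.2877296136238, 'cy': 233.6107457106189, 'rvec': array([ 2.44371997,  0.80340844, -0.23264338]), 'tvec': array([-482.34242059, -179.29856965, 1461.9605838 ])}
top {'fx': 544.0266371439919, 'fy': 544.0266371439919, 'cx': 326.77436638866385, 'cy': 244.01137368808728, 'rvec': array([ 2.1675814 , -2.19428053,  0.07051179]), 'tvec': array([  36.10901682,  545.55649906, 1328.60615438])}
{'clock': 0.1, 'qpos': array([ 1.32064008e+00,  3.53621347e-01,  1.63403654e+00, -1.04788324e-05,
        1.15517768e+00, -2.39983648e-03]), 'qvel': array([-9.75565139e-04, -3.62960520e-03, -1.27737041e-03,  2.20091986e-04,
       -6.72293640e-05,  5.06103008e-04]), 'joint_efforts': array([-4.74552908e-04, -6.06362987e+01, -3.42821395e+01,  1.05803869e-05,
        3.93629933e-03,  6.74140074e-05]), 'eef_pos': array([153.17691973, 605.5454976 , 252.62014844]), 'tcp_rot': array([-3.14034972e+00,  6.59865657e-06,  2.89384049e+00]), 'contact_force': array([-0.29754115,  0.28935217,  0.33824845]), 'wrist_torque': array([-0.0350675,  0.0283992,  0.0090208]), 'grasp_force': 0.0, 'opening': 0.9972740121479148} 22.0
```

View pics/top0.png

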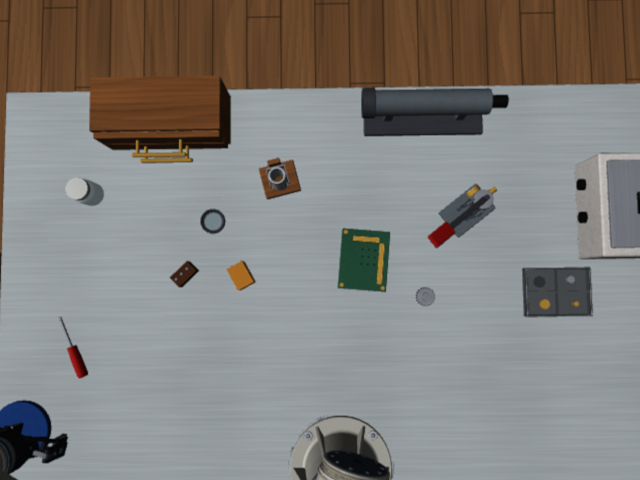

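View pics/scene0.png

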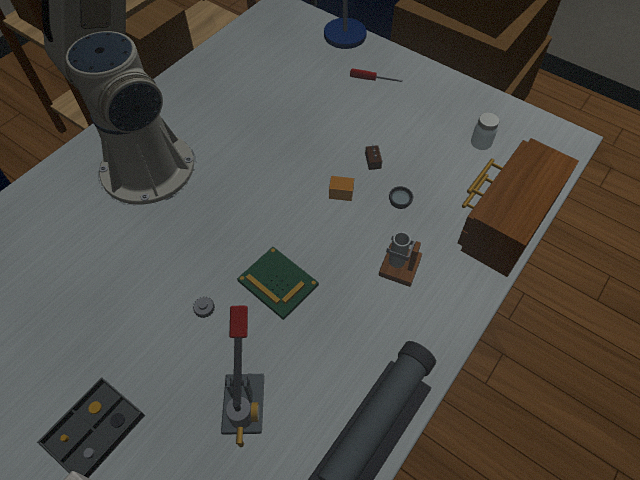

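The top view shows the prism at (240,275), the plate at (365,260) with the long stop at x≈381 and the end stop at y≈239, the red paddle at (441,234), the wheel at (425,296), the cell at (213,221), the hinge block at (183,274) and the barrel at (277,176). The scene view agrees with this layout.

```bash
python3 - <<'E'
import cv2
a=cv2.imread("pics/top0.png"); 
cv2.imwrite("pics/cA.png",cv2.resize(a[250:300,160:270],None,fx=7,fy=7,interpolation=cv2.INTER_CUBIC))
cv2.imwrite("pics/cB.png",cv2.resize(a[175:307,330:505],None,fx=4.5,fy=4.5,interpolation=cv2.INTER_CUBIC))
E
```

```text
(no output)
```

View pics/cA.png

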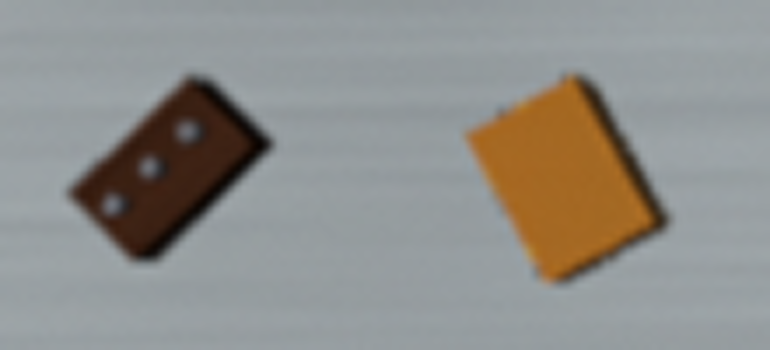

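View pics/cB.png

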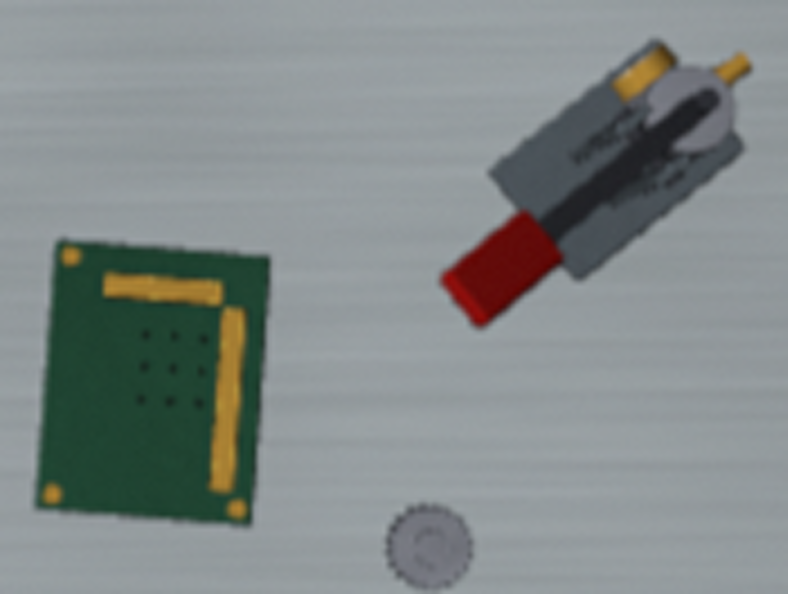

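Crop A: prism top corners at (467,132), (577,75), (657,222), (550,282). Crop B: plate corners at (58,240), (270,257), (250,524), (37,508). The long stop's inner edge runs (221,308)-(209,490) and the end stop's runs (104,296)-(221,304). The paddle corners are (525,210), (562,262), (480,327), (443,282).

```bash
cat > h.py <<'E'
import numpy as np, cv2
from rig import r,cams
from scipy.spatial.transform import Rotation as Ro
def px2w(p,z,name="top"):
    c=cams.camera_params(name); R=cv2.Rodrigues(c["rvec"])[0]; t=c["tvec"]
    p=np.atleast_2d(np.array(p,float)); d=np.c_[(p[:,0]-c["cx"])/c["fx"],(p[:,1]-c["cy"])/c["fy"],np.ones(len(p))]@R
    o=-R.T@t; return o+d*((z-o[2])/d[:,2])[:,None]
def delta(pos,rpy):
    "tool-axis move (rotvec, mm) from measured pose to target pose"
    s=r.sense(); A=Ro.from_euler("xyz",s["tcp_rot"])
    B=Ro.from_euler("xyz",rpy); return (A.inv()*B).as_rotvec().round(4),A.inv().apply(np.array(pos)-s["eef_pos"]).round(1)
E
python3 - <<'E'
from h import *
A=lambda l:(np.array(l)+.5)/7-.5+[160,250]
B=lambda l:(np.array(l)+.5)/4.5-.5+[330,175]
an=lambda v:np.degrees(np.arctan2(v[1],v[0]))
np.set_printoptions(precision=1,suppress=True)
p=px2w(A([(467,132),(577,75),(657,222),(550,282)]),42); print("prism",p,p.mean(0),an(p[1]-p[2]),an(p[0]-p[3]),an(p[0]-p[1]))
q=px2w(B([(58,240),(270,257),(250,524),(37,508)]),14); print("plate",q,q.mean(0),an(q[0]-q[3]),an(q[1]-q[2]),an(q[0]-q[1]))
l=px2w(B([(221,308),(209,490)]),26); e=px2w(B([(104,296),(221,304)]),26); print("long",l,an(l[0]-l[1]),"end",e,an(e[0]-e[1]))
u=(l[0]-l[1])[:2];v=(e[1]-e[0])[:2]; k=np.linalg.solve(np.c_[u,-v],e[0][:2]-l[0][:2]); print("corner",l[0][:2]+u*k[0])
g=px2w(B([(490,172),(580,280),(743,148),(655,42)]),14); print("pump",g,an((g[2]+g[3]-g[0]-g[1])/2)); 
print("paddle",px2w(B([(525,210),(562,262)]),141),px2w(B([(443,282),(480,327)]),162))
E
```

```text
prism [[487.8 274.5  42. ]
 [507.2 236.2  42. ]
 [455.8 208.5  42. ]
 [435.5 245.6  42. ]] [471.6 241.2  42. ] 28.381362667160303 28.902742512675562 116.80957175207833
plate [[ 586.1  -10.2   14. ]
 [ 575.1 -127.4   14. ]
 [ 428.  -113.5   14. ]
 [ 438.1    3.4   14. ]] [506.8 -61.9  14. ] -5.262207565707065 -5.420907477328766 84.66052110480037
long [[546.3 -98.7  26. ]
 [446.9 -90.3  26. ]] -4.836604364988509 end [[553.7 -34.7  26. ]
 [548.5 -98.8  26. ]] 85.35311545457924
corner [548.5 -98.9]
pump [[ 620.9 -250.3   14. ]
 [ 560.2 -298.3   14. ]
 [ 632.5 -390.7   14. ]
 [ 692.5 -343.9   14. ]] -52.26502063540663
paddle [[ 585.3 -241.9  141. ]
 [ 558.8 -259.7  141. ]] [[ 547.8 -196.1  162. ]
 [ 525.4 -213.7  162. ]]
```

```bash
R='0 0 0 -25.5 -30.5 1 0'
python3 -m handwheel '0 0 0 -25 -30 1 0;0 0 0 -25 -30 1 0;0 0 0 -25 -30 1 0;0 0 0 -25 -30 1 0;0 0 0 -25 -30 1 0'
python3 -m handwheel '0 0 0 -25 -30 1 0;0 0 0 -25 -30 1 0;0 0 0 -25 -30 1 0;0 0 0 -25 -30 1 0;0 0 0 -25 -30 1 0'
python3 -m handwheel '0 0 0 -25 -30 1 0;0 0 0 -25 -30 1 0;0 0 0 -25 -30 1 0;0 0 0 -25 -30 1 0;0 0 0 -25 -30 1 0'
python3 -m handwheel '0 0 0 -25 -30 1 0;0 0 0 -25 -30 1 0;0 0 0 -25 -30 1 0;0 0 0 -25 -30 1 0;0 0 0 -25 -30 1 0'
python3 -c "
from h import *
print(delta([554,-228,180],[np.pi,0,2.8938]))"
```

```text
clock: 0.52
eef_pos: [237.9, 427.9, 247.8]
tcp_rot: [-3.141, -0.0, 2.894]
contact_force: [0.8, -0.0, 0.0]
opening: 0.294
grasp_force: 0.0
clock: 0.93
eef_pos: [322.2, 252.0, 243.2]
tcp_rot: [3.142, 0.0, 2.894]
contact_force: [1.6, 0.2, -0.0]
opening: 0.004
grasp_force: 0.0
clock: 1.35
eef_pos: [406.7, 75.7, 238.3]
tcp_rot: [3.141, 0.0, 2.894]
contact_force: [0.7, 0.7, -0.2]
opening: 0.001
grasp_force: 0.0
clock: 1.77
eef_pos: [491.1, -100.5, 233.1]
tcp_rot: [3.141, -0.0, 2.893]
contact_force: [1.4, 1.4, 0.9]
opening: 0.002
grasp_force: 0.0
(array([ 0.0001, -0.0003, -0.0005]), array([ -92.3, -108.2,   53. ]))
```

```bash

python3 -m handwheel '0 0 0 -22 -26 7 0;0 0 0 -22 -26 7 0;0 0 0 -22 -26 7 0;0 0 0 -22 -26 7 0;0 0 0 0 0 0 0'
python3 - <<'E'
from h import *
print(delta([554,-228,180],[np.pi,0,2.8938]))
for n in("scene","top"): cv2.imwrite(f"pics/{n}1.png",cams.grab_frame(n)[:,:,::-1])
a=cv2.imread("pics/scene1.png")[250:400,170:320]; b=cv2.imread("pics/top1.png")[165:315,370:520]
cv2.imwrite("pics/c1.png",cv2.resize(np.hstack([a,b]),None,fx=2.6,fy=2.6))
E
```

```text
clock: 2.18
eef_pos: [552.3, -225.5, 203.7]
tcp_rot: [-3.14, 0.001, 2.892]
contact_force: [-0.7, 0.1, -0.0]
opening: -0.002
grasp_force: 0.0
(array([-0.0014,  0.0007, -0.0023]), array([-2.2, -2. , 23.7]))
```

View pics/c1.png

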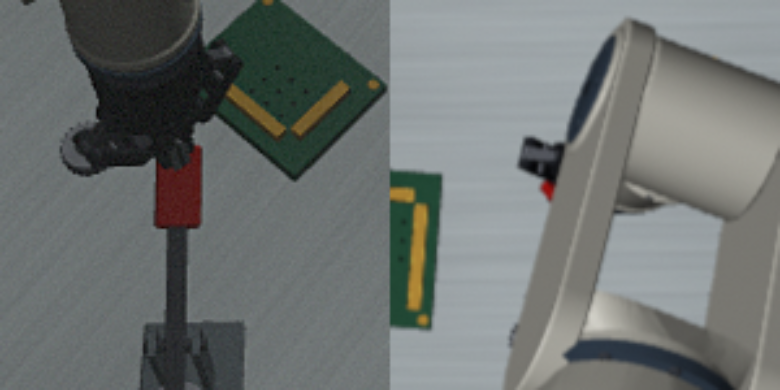

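Fingertips sit just above the paddle's outer half, at (175,155) in the crop; pressing now.

```bash

python3 -m handwheel '0 0 0 -2 -2 20 0;0 0 0 0 0 20 0;0 0 0 0 0 20 0;0 0 0 0 0 20 0;0 0 0 0 0 15 0'
python3 -m handwheel '0 0 0 0 0 5 0;0 0 0 0 0 4 0;0 0 0 0 0 0 0'
```

```text
clock: 2.7
eef_pos: [552.2, -222.2, 110.0]
tcp_rot: [-3.141, 0.001, 2.895]
contact_force: [0.8, -1.1, 8.1]
opening: 0.001
grasp_force: 3.6
clock: 2.95
eef_pos: [552.3, -222.5, 101.8]
tcp_rot: [-3.141, 0.001, 2.895]
contact_force: [-1.5, -0.1, 7.4]
opening: 0.001
grasp_force: 3.3
```

```bash

python3 -m handwheel '0 0 0 0 0 4 0;0 0 0 0 0 0 0'
python3 -m handwheel '0 0 0 0 0 4 0;0 0 0 0 0 0 0'
```

```text
clock: 3.12
eef_pos: [552.6, -222.7, 98.5]
tcp_rot: [-3.141, 0.002, 2.895]
contact_force: [0.1, -1.3, 7.5]
opening: 0.001
grasp_force: 3.4
clock: 3.28
eef_pos: [553.0, -223.0, 94.9]
tcp_rot: [-3.141, 0.003, 2.895]
contact_force: [-0.8, -1.6, 10.1]
opening: -0.001
grasp_force: 4.5
```

The force jump shows the stop at TCP z≈95. Now the return stroke and the remaining two strokes.

```bash

python3 -m handwheel '0 0 0 0 0 -22 0;0 0 0 0 0 -22 0;0 0 0 0 0 -22 0;0 0 0 0 0 -22 0;0 0 0 0 0 0 0'
python3 -m handwheel '0 0 0 0 0 0 0;0 0 0 0 0 0 0'
python3 -m handwheel '0 0 0 0 0 22 0;0 0 0 0 0 22 0;0 0 0 0 0 22 0;0 0 0 0 0 18 0;0 0 0 0 0 4 0'
python3 -m handwheel '0 0 0 0 0 0 0;0 0 0 0 0 1 0;0 0 0 0 0 0 0'
```

```text
clock: 3.7
eef_pos: [554.1, -223.1, 186.4]
tcp_rot: [-3.141, 0.007, 2.895]
contact_force: [0.4, -1.0, 0.2]
opening: 0.001
grasp_force: 0.0
clock: 3.87
eef_pos: [551.5, -222.3, 181.2]
tcp_rot: [3.141, -0.001, 2.894]
contact_force: [0.8, -0.1, -1.2]
opening: -0.004
grasp_force: 0.0
clock: 4.28
eef_pos: [552.5, -223.3, 92.5]
tcp_rot: [-3.141, 0.0, 2.894]
contact_force: [-10.1, 1.4, 46.0]
opening: 0.0
grasp_force: 23.0
clock: 4.53
eef_pos: [552.3, -223.1, 93.6]
tcp_rot: [-3.141, 0.0, 2.894]
contact_force: [-4.8, 2.0, 25.4]
opening: 0.002
grasp_force: 12.7
```

```bash

python3 -m handwheel '0 0 0 0 0 -22 0;0 0 0 0 0 -22 0;0 0 0 0 0 -22 0;0 0 0 0 0 -22 0;0 0 0 0 0 0 0'
python3 -m handwheel '0 0 0 0 0 0 0;0 0 0 0 0 0 0'
python3 -m handwheel '0 0 0 0 0 22 0;0 0 0 0 0 22 0;0 0 0 0 0 22 0;0 0 0 0 0 14 0;0 0 0 0 0 3 0'
python3 -m handwheel '0 0 0 0 0 2 0;0 0 0 0 0 1 0;0 0 0 0 0 0 0'
```

```text
clock: 4.95
eef_pos: [553.6, -223.6, 183.5]
tcp_rot: [-3.141, 0.004, 2.894]
contact_force: [0.8, -0.2, -0.3]
opening: -0.002
grasp_force: 0.0
clock: 5.12
eef_pos: [551.6, -222.7, 179.2]
tcp_rot: [3.141, -0.001, 2.894]
contact_force: [1.3, 0.4, 1.1]
opening: 0.002
grasp_force: 1.2
clock: 5.53
eef_pos: [550.9, -222.7, 94.2]
tcp_rot: [3.141, -0.003, 2.894]
contact_force: [-1.0, -0.5, 13.6]
opening: -0.006
grasp_force: 6.2
clock: 5.78
eef_pos: [551.1, -222.8, 94.0]
tcp_rot: [3.141, -0.003, 2.894]
contact_force: [-5.2, 2.3, 14.2]
opening: -0.001
grasp_force: 7.4
```

```bash

python3 -m handwheel '0 0 0 0 0 -22 0;0 0 0 0 0 -22 0;0 0 0 0 0 -22 0;0 0 0 0 0 -22 0;0 0 0 0 0 -20 0'
python3 -m handwheel '0 0 0 0 0 -10 0;0 0 0 0 0 0 0;0 0 0 16 36 0 0;0 0 0 16 36 0 0;0 0 0 16 36 0 1' 
python3 -m handwheel '0 0 0 16 36 0 1;0 0 0 16 36 0 1;0 0 0 16 36 0 1;0 0 0 16 36 0 1;0 0 0 16 36 0 1'
python3 -m handwheel '0 0 0 16 36 0 1;0 0 0 16 36 0 1;0 0 0 10 22 0 1;0 0 -0.12 0 0 0 1;0 0 -0.12 0 0 0 1'
python3 -m handwheel '0 0 -0.12 0 0 0 1;0 0 -0.12 0 0 0 1;0 0 -0.12 0 0 0 1;0 0 -0.12 0 0 0 1;0 0 0 0 0 0 1' 
python3 - <<'E'
from h import *
print(delta([471.6,241.2,120],[np.pi,0,np.radians(208.5)]))
s=r.sense();c=cams.camera_params("wrist");f=cams.grab_frame("wrist")[:,:,::-1]
cv2.imwrite("pics/w1.png",f); print(c,s["eef_pos"],s["tcp_rot"])
cv2.imwrite("pics/top2.png",cams.grab_frame("top")[:,:,::-1])
E
```

```text
clock: 6.2
eef_pos: [551.3, -222.8, 202.2]
tcp_rot: [3.141, -0.002, 2.894]
contact_force: [0.2, 0.9, 0.0]
opening: -0.005
grasp_force: 0.0
clock: 6.62
eef_pos: [530.4, -105.7, 210.0]
tcp_rot: [-3.142, -0.003, 2.892]
contact_force: [0.6, -0.2, -0.0]
opening: 0.128
grasp_force: 0.0
clock: 7.03
eef_pos: [496.8, 88.9, 210.3]
tcp_rot: [-3.14, -0.003, 2.894]
contact_force: [0.7, 0.3, -0.1]
opening: 0.853
grasp_force: 0.0
clock: 7.45
eef_pos: [479.4, 190.1, 210.1]
tcp_rot: [-3.14, -0.003, -3.141]
contact_force: [0.2, -0.0, 0.3]
opening: 1.001
grasp_force: 0.0
clock: 7.87
eef_pos: [479.8, 188.4, 210.3]
tcp_rot: [3.141, -0.003, -2.664]
contact_force: [0.1, -0.7, 0.6]
opening: 1.0
grasp_force: 0.0
(array([ 0.0004, -0.0034, -0.0196]), array([-17.3,  50.6,  90.2]))
{'fx': 371.64829954431775, 'fy': 371.64829954431775, 'cx': 315.607487175205, 'cy': 244.76331783124948, 'rvec': array([-1.54537632, -2.54233074, -0.36106669]), 'tvec': array([  52.92899329, -516.42955602,  195.62381331])} [479.81798852 188.43698849 210.2661278 ] [ 3.14121425 -0.0033912  -2.66374257]
```

View pics/w1.png

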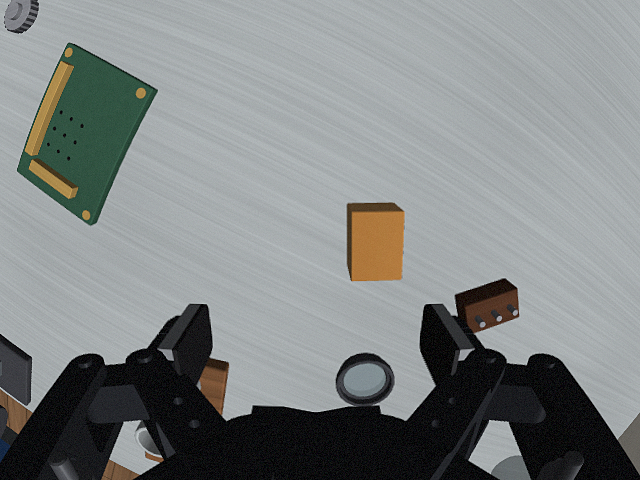

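The prism's top face has corners near (348,212), (404,210), (403,279) and (352,281). The finger approach is clear: the hinge block and cell are well outside it.

```bash
python3 - <<'E'
from h import *
np.set_printoptions(precision=1,suppress=True)
c=cams.camera_params("wrist");R=cv2.Rodrigues(c["rvec"])[0];o=-R.T@c["tvec"]
def w(p,z):
    K=np.array([[c["fx"],0,c["cx"]],[0,c["fy"],c["cy"]],[0,0,1]])
    q=np.array(cv2.fisheye.undistortPoints(np.array(p,float)[:,None],K,np.zeros(4)))[:,0]
    d=np.c_[q,np.ones(len(q))]@R; return o+d*((z-o[2])/d[:,2])[:,None]
p=w([(348,212),(404,210),(403,279),(352,281)],42);print(p,p.mean(0)); 
an=lambda v:np.degrees(np.arctan2(v[1],v[0]));print(an(p[0]-p[3]),an(p[1]-p[2]),an(p[0]-p[1]))
b=w([(69,43),(157,90),(93,224),(18,171)],14);print("plate",b,b.mean(0))
l=w([(74,64),(37,156)],26);e=w([(77,188),(33,158)],26);print(l,e,an(l[0]-l[1]),an(e[0]-e[1]))
E
```

```text
[[455.6 205.8  42. ]
 [433.1 245.5  42. ]
 [484.9 275.3  42. ]
 [505.9 236.7  42. ]] [469.9 240.8  42. ]
-148.43920185920086 -150.11394745967078 -60.523185513149
plate [[ 423.5 -112.6   14. ]
 [ 434.5    7.9   14. ]
 [ 579.6   -8.9   14. ]
 [ 570.1 -126.9   14. ]] [501.9 -60.1  14. ]
[[440.4 -85.2  26. ]
 [539.  -93.8  26. ]] [[548.2 -32.   26. ]
 [543.1 -98.7  26. ]] 175.0567455052775 85.58968553552747
```

```bash

python3 -m handwheel '0 0 -0.028 -6 17 25 1;0 0 0 -6 17 25 1;0 0 0 -5.5 16 25 1;0 0 0 0 0 20 1;0 0 0 0 0 0 1'
python3 -m handwheel '0 0 0 0 0 0 1'
python3 -c "
from h import *
print(delta([470.8,241,41],[np.pi,0,np.radians(209)]))"
```

```text
clock: 8.38
eef_pos: [470.0, 240.5, 113.2]
tcp_rot: [3.141, -0.007, -2.644]
contact_force: [-0.5, 0.1, 0.3]
opening: 0.999
grasp_force: 0.0
clock: 8.47
eef_pos: [471.8, 240.7, 116.2]
tcp_rot: [3.142, -0.003, -2.643]
contact_force: [-0.3, 0.1, 0.5]
opening: 1.003
grasp_force: 0.0
(array([ 0.    , -0.0034, -0.008 ]), array([ 0.5,  0.8, 75.2]))
```

```bash

python3 -m handwheel '0 -0.003 -0.008 0.5 1 25 1;0 0 0 0 0 25 1;0 0 0 0 0 20 1;0 0 0 0 0 5 1;0 0 0 0 0 0 1'
python3 -m handwheel '0 0 0 0 0 0 0;0 0 0 0 0 0 0;0 0 0 0 0 0 0;0 0 0 0 0 0 0;0 0 0 0 0 0 0' 50
python3 -m handwheel '0 0 0 0 0 0 0;0 0 0 0 0 0 0;0 0 0 0 0 0 0;0 0 0 0 0 0 0;0 0 0 0 0 0 0'
```

```text
clock: 8.88
eef_pos: [472.0, 241.3, 42.2]
tcp_rot: [-3.142, 0.002, -2.635]
contact_force: [-0.3, -0.0, 0.1]
opening: 1.006
grasp_force: 0.0
clock: 9.3
eef_pos: [472.9, 242.2, 43.8]
tcp_rot: [-3.141, 0.005, -2.634]
contact_force: [-0.9, -1.5, 8.9]
opening: 0.504
grasp_force: 50.6
clock: 9.72
eef_pos: [472.9, 242.2, 43.8]
tcp_rot: [-3.141, 0.005, -2.634]
contact_force: [-1.5, -0.8, 9.3]
opening: 0.506
grasp_force: 50.6
```

```bash

python3 -m handwheel '0 0 0 0 0 -15 0;0 0 0 0 0 -20 0;0 0 0 0 0 -20 0;0 0 0.12 0 0 -12 0;0 0 0.12 0 0 0 0'
python3 -m handwheel '0 0 0.12 0 0 0 0;0 0 0.12 0 0 0 0;0 0 0.114 0 0 0 0;0 0 0 -5 -25 0 0;0 0 0 -7 -33 0 0'
python3 -m handwheel '0 0 0 -7 -33 0 0;0 0 0 -7 -33 0 0;0 0 0 -7 -33 0 0;0 0 0 -7 -33 0 0;0 0 0 -7 -33 0 0'
python3 -m handwheel '0 0 0 -7 -33 0 0;0 0 0 -7 -33 0 0;0 0 0 0 0 0 0;0 0 0 0 0 0 0;0 0 0 0 0 0 0'
python3 - <<'E'
from h import *
print(delta([510,-61,64],[np.pi,0,np.radians(175)]))
cv2.imwrite("pics/w2.png",cams.grab_frame("wrist")[:,:,::-1])
E
```

```text
clock: 10.13
eef_pos: [473.4, 242.5, 112.4]
tcp_rot: [3.14, 0.007, -2.879]
contact_force: [-0.6, 0.0, -2.8]
opening: 0.507
grasp_force: 52.7
clock: 10.55
eef_pos: [479.2, 184.0, 109.8]
tcp_rot: [3.139, 0.004, 3.058]
contact_force: [-0.2, 0.1, -2.3]
opening: 0.503
grasp_force: 52.7
clock: 10.97
eef_pos: [499.6, 14.0, 109.6]
tcp_rot: [3.14, 0.003, 3.056]
contact_force: [0.8, 0.5, -2.4]
opening: 0.503
grasp_force: 52.7
clock: 11.38
eef_pos: [507.7, -51.3, 109.2]
tcp_rot: [3.14, 0.002, 3.055]
contact_force: [0.5, 0.1, -2.4]
opening: 0.505
grasp_force: 52.8
(array([0.0019, 0.0025, 0.0004]), array([-3. , -9.5, 45.2]))
```

View pics/w2.png

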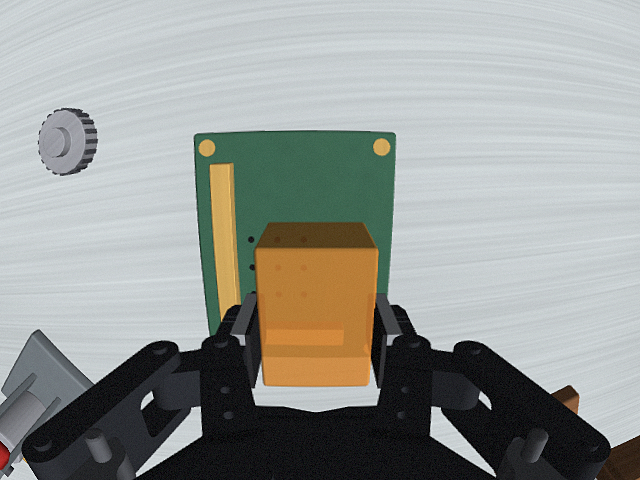

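The prism hangs level over the plate, its sides parallel to the long stop (left, x≈225). The end stop shows through the glass at y≈337, so both stops are still ahead of it. Descending.

```bash

python3 -m handwheel '0.002 0.002 0 -3 -9 15 0;0 0 0 0 0 15 0;0 0 0 0 0 12 0;0 0 0 0 0 3 0;0 0 0 0 0 0 0'
python3 -m handwheel '0 0 0 0 0 2 0;0 0 0 0 0 2 0;0 0 0 0 0 0 0'
python3 -m handwheel '0 0 0 0 0 2 0;0 0 0 0 0 0 0'
```

```text
clock: 11.85
eef_pos: [509.4, -59.5, 63.3]
tcp_rot: [-3.141, -0.002, 3.057]
contact_force: [-0.4, -0.0, -2.7]
opening: 0.501
grasp_force: 52.7
clock: 12.1
eef_pos: [510.4, -60.4, 60.3]
tcp_rot: [-3.141, 0.001, 3.056]
contact_force: [0.5, 0.2, -2.3]
opening: 0.502
grasp_force: 52.7
clock: 12.27
eef_pos: [510.3, -60.6, 58.1]
tcp_rot: [-3.141, 0.001, 3.056]
contact_force: [0.0, -0.4, -1.9]
opening: 0.5
grasp_force: 52.7
```

```bash

python3 -m handwheel '0 0 0 0 0 1 0;0 0 0 0 0 0 0'
python3 -m handwheel '0 0 0 0 0 0.7 0;0 0 0 0 0 0 0'
```

```text
clock: 12.43
eef_pos: [510.2, -60.7, 57.8]
tcp_rot: [-3.141, 0.001, 3.056]
contact_force: [-3.9, 0.6, 9.4]
opening: 0.501
grasp_force: 54.1
clock: 12.6
eef_pos: [510.2, -60.6, 57.7]
tcp_rot: [-3.141, 0.001, 3.056]
contact_force: [-6.5, 1.1, 19.8]
opening: 0.502
grasp_force: 55.4
```

```bash

python3 -m handwheel '0 0 0 0 0 -1.4 0;0 0 0 0 0 0 0'
python3 -m handwheel '0 0 0 0 -3 0 0;0 0 0 0 -3 0 0;0 0 0 0 0 0 0'
python3 -m handwheel '0 0 0 0 -2 0 0;0 0 0 0 0 0 0'
python3 -m handwheel '0 0 0 0 -2 0 0;0 0 0 0 0 0 0'
```

```text
clock: 12.77
eef_pos: [510.5, -60.7, 58.2]
tcp_rot: [-3.141, 0.002, 3.056]
contact_force: [0.1, -0.7, -1.9]
opening: 0.499
grasp_force: 52.9
clock: 13.02
eef_pos: [510.0, -67.1, 57.8]
tcp_rot: [-3.141, 0.001, 3.056]
contact_force: [-0.5, 0.4, 2.8]
opening: 0.505
grasp_force: 53.4
clock: 13.18
eef_pos: [509.9, -68.9, 57.8]
tcp_rot: [-3.141, 0.001, 3.056]
contact_force: [0.4, -0.5, 4.4]
opening: 0.499
grasp_force: 53.5
clock: 13.35
eef_pos: [509.6, -70.8, 57.8]
tcp_rot: [-3.141, 0.001, 3.056]
contact_force: [0.1, 1.8, 4.2]
opening: 0.504
grasp_force: 53.6
```

```bash

for i in 1; do python3 -m handwheel '0 0 0 0 -1.5 0 0;0 0 0 0 0 0 0'; python3 -m handwheel '0 0 0 0 -1 0 0;0 0 0 0 0 0 0'; python3 -m handwheel '0 0 0 0 -1 0 0;0 0 0 0 0 0 0'; done | grep -E "pos|force"
```

```text
eef_pos: [509.4, -72.2, 57.8]
contact_force: [-0.5, 1.5, 4.9]
grasp_force: 53.7
eef_pos: [509.4, -73.1, 57.8]
contact_force: [0.4, 2.2, 5.1]
grasp_force: 53.7
eef_pos: [509.2, -74.1, 57.8]
contact_force: [0.6, 2.5, 5.2]
grasp_force: 53.7
```

```bash

(python3 -m handwheel '0 0 0 0 -1 0 0;0 0 0 0 0 0 0'; python3 -m handwheel '0 0 0 0 -1 0 0;0 0 0 0 0 0 0'; python3 -m handwheel '0 0 0 0 -0.7 0 0;0 0 0 0 0 0 0') | grep -E "pos|force"
```

```text
eef_pos: [509.1, -75.1, 57.8]
contact_force: [0.6, 2.5, 5.8]
grasp_force: 53.7
eef_pos: [509.0, -76.1, 57.8]
contact_force: [-0.2, 3.1, 6.2]
grasp_force: 53.7
eef_pos: [509.0, -76.7, 57.8]
contact_force: [-0.3, 2.9, 4.8]
grasp_force: 53.7
```

```bash

(python3 -m handwheel '0 0 0 0 -1 0 0;0 0 0 0 0 0 0'; python3 -m handwheel '0 0 0 0 -1 0 0;0 0 0 0 0 0 0'; python3 -m handwheel '0 0 0 0 -0.8 0 0;0 0 0 0 0 0 0') | grep -E "pos|force"
python3 - <<'E'
from h import *
f=cams.grab_frame("wrist")[:,:,::-1]
cv2.imwrite("pics/w3.png",cv2.resize(f[200:400,190:400],None,fx=2.9,fy=2.9,interpolation=cv2.INTER_CUBIC))
E
```

```text
eef_pos: [508.9, -77.7, 57.8]
contact_force: [-0.6, 3.5, 6.1]
grasp_force: 53.7
eef_pos: [508.9, -78.0, 57.8]
contact_force: [1.3, 9.5, 5.8]
grasp_force: 53.8
eef_pos: [508.9, -78.1, 57.8]
contact_force: [1.6, 14.5, 6.0]
grasp_force: 53.9
```

View pics/w3.png

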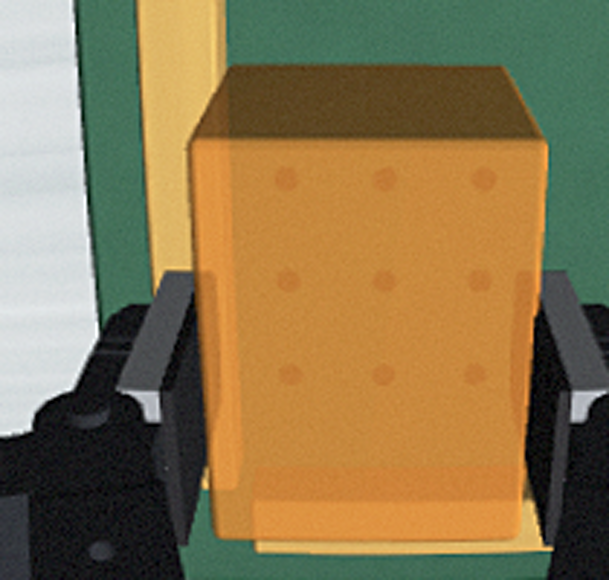

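The prism's side is against the long stop (left bar seen through the glass, x≈215), with the end stop ahead beneath it (y≈480-550). Sliding towards the end stop.

```bash

(python3 -m handwheel '0 0 0 -2 0.6 0 0;0 0 0 -3 0 0 0;0 0 0 0 0 0 0'; python3 -m handwheel '0 0 0 -2 0 0 0;0 0 0 0 0 0 0'; python3 -m handwheel '0 0 0 -1 0 0 0;0 0 0 0 0 0 0';python3 -m handwheel '0 0 0 -1 0 0 0;0 0 0 0 0 0 0') | grep -E "pos|force|rot"
```

```text
eef_pos: [509.3, -78.0, 57.8]
tcp_rot: [3.14, -0.009, 3.055]
contact_force: [-15.0, 9.3, 28.5]
grasp_force: 56.7
eef_pos: [509.5, -78.1, 57.9]
tcp_rot: [3.14, -0.012, 3.055]
contact_force: [-23.2, 9.6, 37.0]
grasp_force: 57.6
eef_pos: [509.6, -78.0, 57.9]
tcp_rot: [3.14, -0.014, 3.055]
contact_force: [-25.9, 10.1, 42.2]
grasp_force: 58.1
eef_pos: [509.8, -78.1, 57.9]
tcp_rot: [3.14, -0.015, 3.055]
contact_force: [-29.0, 10.2, 44.5]
grasp_force: 58.6
```

```bash
python3 - <<'E'
from h import *
np.set_printoptions(precision=1,suppress=True)
c=cams.camera_params("wrist");R=cv2.Rodrigues(c["rvec"])[0];o=-R.T@c["tvec"]
def w(p,z):
    p=np.array(p,float)/2.9+[190,200]
    K=np.array([[c["fx"],0,c["cx"]],[0,c["fy"],c["cy"]],[0,0,1]])
    q=cv2.fisheye.undistortPoints(p[:,None],K,np.zeros(4))[:,0]
    d=np.c_[q,np.ones(len(q))]@R; return o+d*((z-o[2])/d[:,2])[:,None]
print("cam",o,r.sense()["eef_pos"])
print("prism top",w([(190,142),(546,142),(520,540),(216,540)],56))
print("prism bottom near",w([(232,66),(502,66)],14))
print("pores",w([(287,178),(484,178),(475,375),(290,375)],14))
print("end stop y465,500 z14/26, far 552 z26",w([(380,465),(380,500)],14),w([(380,465),(380,500),(380,552)],26))
print("long 225,x z26",w([(226,60),(240,400)],26),w([(240,400)],14))
f=cams.grab_frame("scene")[:,:,::-1]
cv2.imwrite("pics/s3.png",cv2.resize(f[210:340,200:360],None,fx=4.5,fy=4.5,interpolation=cv2.INTER_CUBIC))
E
```

```text
cam [440.4 -71.9 179.7] [509.8 -78.1  57.9]
prism top [[ 474.1  -95.6   56. ]
 [ 477.8  -52.8   56. ]
 [ 536.5  -57.7   56. ]
 [ 532.6 -100.6   56. ]]
prism bottom near [[473.7 -95.3  14. ]
 [477.4 -52.8  14. ]]
pores [[492.9 -88.6  14. ]
 [495.7 -56.7  14. ]
 [531.7 -60.   14. ]
 [528.8 -92.1  14. ]]
end stop y465,500 z14/26, far 552 z26 [[548.8 -78.   14. ]
 [556.7 -78.6  14. ]] [[541.  -77.5  26. ]
 [548.3 -78.1  26. ]
 [559.7 -79.   26. ]]
long 225,x z26 [[470.3 -94.4  26. ]
 [526.5 -99.3  26. ]] [[ 533.2 -101.5   14. ]]
```

View pics/s3.png

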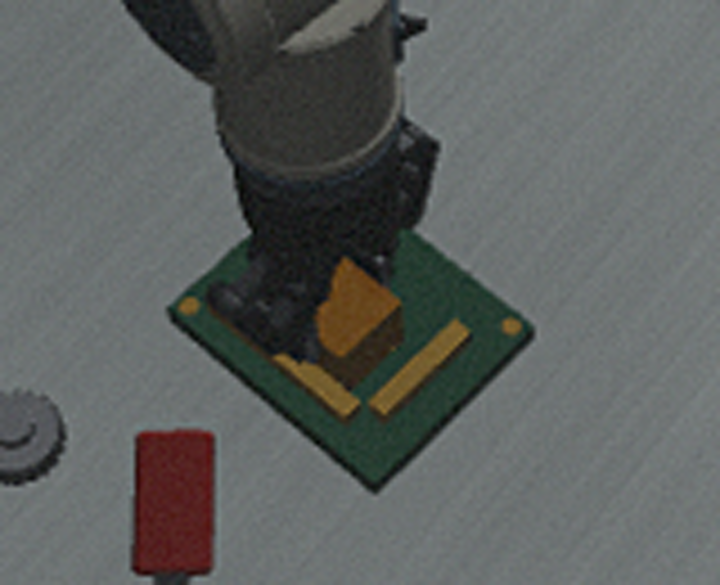

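The scene view shows the prism against the long stop (left bar), about 12 mm short of the end stop. It is sticking by friction under too much downward load, so I'll ease off, lift slightly, slide, then set it down.

```bash

(python3 -m handwheel '0 0 0 5 1 0 0;0 0 0 3.5 1 0 0;0 0 0 0 0 -1.5 0;0 0 0 0 0 -1 0;0 0 0 0 0 0 0'; python3 -m handwheel '0 0 0 -3 0 0 0;0 0 0 -3 0 0 0;0 0 0 0 0 0 0'; python3 -m handwheel '0 0 0 -2 0 0 0;0 0 0 0 0 0 0') | grep -E "pos|force|rot"
```

```text
eef_pos: [509.2, -77.1, 60.0]
tcp_rot: [-3.141, -0.0, 3.056]
contact_force: [0.8, -1.0, -2.2]
grasp_force: 53.0
eef_pos: [516.2, -77.7, 60.1]
tcp_rot: [-3.141, 0.001, 3.056]
contact_force: [1.0, 0.7, -2.4]
grasp_force: 52.9
eef_pos: [517.7, -77.8, 60.1]
tcp_rot: [-3.141, 0.001, 3.056]
contact_force: [-0.1, 0.0, -1.8]
grasp_force: 52.9
```

```bash

(python3 -m handwheel '0 0 0 -1.5 0 0 0;0 0 0 0 0 0 0'; python3 -m handwheel '0 0 0 -1 0 0 0;0 0 0 0 0 0 0'; python3 -m handwheel '0 0 0 -1 0 0 0;0 0 0 0 0 0 0'; python3 -m handwheel '0 0 0 -1 0 0 0;0 0 0 0 0 0 0') | grep -E "pos|force|rot"
```

```text
eef_pos: [519.0, -77.8, 60.1]
tcp_rot: [-3.141, 0.001, 3.056]
contact_force: [0.1, 0.5, -1.9]
grasp_force: 52.9
eef_pos: [519.9, -77.9, 60.2]
tcp_rot: [-3.141, 0.001, 3.056]
contact_force: [-0.2, -0.1, -1.9]
grasp_force: 52.9
eef_pos: [521.0, -78.0, 60.2]
tcp_rot: [-3.141, 0.001, 3.056]
contact_force: [-0.4, 1.0, -2.5]
grasp_force: 52.9
eef_pos: [521.9, -78.1, 60.2]
tcp_rot: [-3.141, 0.001, 3.056]
contact_force: [-0.5, 0.2, -2.7]
grasp_force: 52.9
```

```bash

(python3 -m handwheel '0 0 0 -1 0 0 0;0 0 0 0 0 0 0'; python3 -m handwheel '0 0 0 -0.7 0 0 0;0 0 0 0 0 0 0'; python3 -m handwheel '0 0 0 -0.7 0 0 0;0 0 0 0 0 0 0') | grep -E "pos|force|rot"
```

```text
eef_pos: [522.9, -78.2, 60.2]
tcp_rot: [-3.141, 0.001, 3.056]
contact_force: [-0.3, -0.1, -1.8]
grasp_force: 52.9
eef_pos: [523.3, -78.2, 60.1]
tcp_rot: [-3.141, 0.0, 3.056]
contact_force: [0.8, 0.3, -2.5]
grasp_force: 53.0
eef_pos: [523.4, -78.2, 60.0]
tcp_rot: [-3.141, -0.001, 3.056]
contact_force: [-3.7, 0.0, -0.0]
grasp_force: 53.1
```

```bash

(python3 -m handwheel '0 0 0 1 0 0 0;0 0 0 0 0 1.2 0;0 0 0 0 0 0 0'; python3 -m handwheel '0 0 0 0 0 0.8 0;0 0 0 0 0 0 0'; python3 -m handwheel '0 0 0 0 -0.7 0 0;0 0 0 0 0 0 0'; python3 -m handwheel '0 0 0 -1 0 0 0;0 0 0 0 0 0 0') | grep -E "pos|force|rot"
```

```text
eef_pos: [523.3, -78.2, 58.9]
tcp_rot: [-3.141, 0.001, 3.056]
contact_force: [-0.2, 0.7, -3.2]
grasp_force: 52.9
eef_pos: [523.2, -78.2, 58.0]
tcp_rot: [-3.141, 0.001, 3.056]
contact_force: [-0.9, -0.8, -1.8]
grasp_force: 52.9
eef_pos: [523.2, -79.0, 58.2]
tcp_rot: [-3.141, 0.001, 3.056]
contact_force: [-0.5, 1.0, -2.1]
grasp_force: 52.9
eef_pos: [523.4, -79.0, 58.0]
tcp_rot: [-3.141, -0.001, 3.056]
contact_force: [-4.3, -0.4, -0.8]
grasp_force: 53.1
```

```bash

(python3 -m handwheel '0 0 0 0 -0.7 0 0;0 0 0 0 0 0 0'; python3 -m handwheel '0 0 0 0 -0.7 0 0;0 0 0 0 0 0 0';python3 -m handwheel '0 0 0 -0.8 -0.5 0 0;0 0 0 0 0 0 0') | grep -E "pos|force|rot"
```

```text
eef_pos: [523.3, -79.2, 58.0]
tcp_rot: [3.141, -0.001, 3.055]
contact_force: [-3.2, 3.9, -0.8]
grasp_force: 53.1
eef_pos: [523.4, -79.3, 58.0]
tcp_rot: [3.14, -0.001, 3.055]
contact_force: [-2.6, 8.3, -0.4]
grasp_force: 53.2
eef_pos: [523.4, -79.4, 58.0]
tcp_rot: [3.14, -0.003, 3.054]
contact_force: [-5.5, 11.1, 3.2]
grasp_force: 53.6
```

```bash

(python3 -m handwheel '0 0 0 -1 0 0 0;0 0 0 0 0 0 0';python3 -m handwheel '0 0 0 -0.8 0 0 0;0 0 0 0 0 0 0';python3 -m handwheel '0 0 0 0 0 0 0;0 0 0 0 0 0 0;0 0 0 0 0 0 0;0 0 0 0 0 0 0;0 0 0 0 0 0 0') | grep -E "pos|force|rot"
python3 - <<'E'
from h import *
f=cams.grab_frame("wrist")[:,:,::-1]; g=cams.grab_frame("scene")[:,:,::-1]
cv2.imwrite("pics/f.png",np.hstack([cv2.resize(f[200:400,190:400],None,fx=1.9,fy=1.9),cv2.resize(g[220:315,225:325],None,fx=4,fy=4)]))
E
```

```text
eef_pos: [523.4, -79.4, 58.0]
tcp_rot: [3.14, -0.005, 3.055]
contact_force: [-9.1, 11.4, 7.1]
grasp_force: 54.0
eef_pos: [523.5, -79.4, 58.0]
tcp_rot: [3.14, -0.006, 3.055]
contact_force: [-11.8, 11.2, 11.2]
grasp_force: 54.4
eef_pos: [523.5, -79.4, 58.0]
tcp_rot: [3.14, -0.006, 3.054]
contact_force: [-12.6, 10.2, 10.1]
grasp_force: 54.4
```

View pics/f.png

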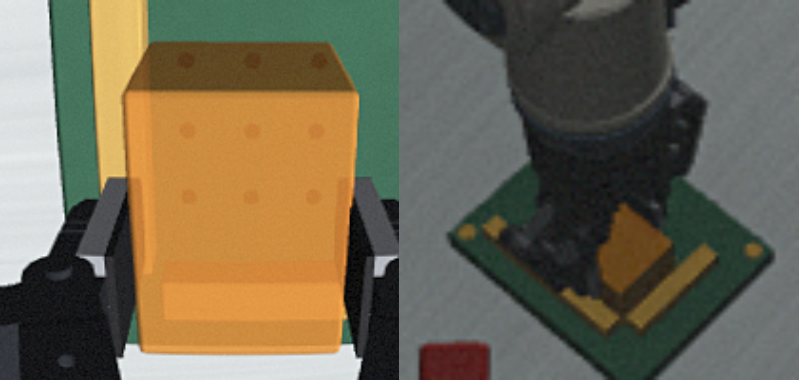

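The prism is in the corner against both stops and flat. I'll trim the vertical load down a little and the end push up, then hold and hand in.

```bash

(python3 -m handwheel '0 0 0 -0.8 0 -0.3 0;0 0 0 0 0 0 0';python3 -m handwheel '0 0 0 -0.5 0 0 0;0 0 0 0 0 0 0;0 0 0 0 0 0 0;0 0 0 0 0 0 0;0 0 0 0 0 0 0';python3 -m handwheel '0 0 0 0 0 0 0;0 0 0 0 0 0 0;0 0 0 0 0 0 0;0 0 0 0 0 0 0;0 0 0 0 0 0 0') | grep -E "pos|force|rot"
```

```text
eef_pos: [523.6, -79.4, 58.0]
tcp_rot: [3.14, -0.007, 3.055]
contact_force: [-13.7, 11.7, 10.4]
grasp_force: 54.3
eef_pos: [523.6, -79.4, 58.0]
tcp_rot: [3.14, -0.008, 3.055]
contact_force: [-15.6, 10.4, 12.5]
grasp_force: 54.7
eef_pos: [523.6, -79.4, 58.0]
tcp_rot: [3.14, -0.008, 3.055]
contact_force: [-15.2, 11.1, 12.4]
grasp_force: 54.7
```

```bash
python3 -c "
from rig import r
print(r.sign_off())"
```

```text
the job is handed in; nothing more can be done
None
```

I handed the job in after three lever strokes, with the prism flat in the corner and still held pressed, at about 15 N towards the end stop and 11 N towards the long stop by the wrist force reading; no verdict came back.

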